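# Swing the tall sample jar to the front by the lift-out handle and hold the stand

### The job

Bring the tall tea jar to the front of the revolving sample stand for the inspector: lift the loose turning handle out of its white block, drop its pin fully home through the eye on the edge of the platter, then swing the platter round by that handle until the tall jar stands squarely behind the pointer of the fixed foot. For cleanliness touch neither the stand itself nor the jars with the gripper, keep all the jars standing on the platter, and leave the cakes and the glue stick on the bench alone. Finish while still gripping the seated handle, holding the platter still.

Things in the scene. Friction and masses are not known exactly. Their poses are not given: they have to be found in the camera images.
- stand: fixed dark steel foot of the revolving stand, carrying the round platter; no higher than 48 mm. Origin on the vertical turning axis at bench height. Its -x axis is the front: a flat dark pointer, 24 mm wide, 10 mm high, lies along -x, its tip 144 mm from the axis.
- pointer (a point): tip of the pointer on the fixed foot, 144 mm in front of the turning axis, 10 mm above the bench. x axis as the foot's.
- platter (a joint): angle of the platter (rad), anticlockwise from above; at 0 the eye lies on the foot's +x side, away from the pointer; says nothing of where the jars stand. Platter: round wooden tray, 212 mm across, floor 56 mm and rim 66 mm above the bench, low steel hub dome (44 mm wide, top 72 mm). Free bearing: 0.05 N m friction, no stops or spring, turns either way.
- eye (a point): centre of the upper mouth of the eye, 66 mm above the bench, 123 mm from the turning axis: a vertical 15 mm through hole, countersunk 2 mm, in a brass lug (40 x 40 mm, 16 mm thick) that sticks out from the platter's rim and turns with it. Free below. z up, x outward from the axis.
- handle: loose turning handle, upright in the white block at the start; about 160 g. Origin at the lower end of its pin, z up along it. Pin 12 mm thick to 34 mm (first 9 mm taper from 6 mm), collar 28 mm wide to 39 mm, round black grip 24 mm thick to 155 mm. Gripped 134 mm up, the fingertips clear every jar. The round pin turns freely in the eye: the gripper need not turn.
- collar (a point): on the handle's axis at the underside of the collar, 34 mm above its lower end. When the pin is fully home in the eye this point lies on the eye's mouth.
- block: fixed white plastic parking block, 70 x 70 mm and 45 mm high, origin under its centre; the handle's pin stands in its 15 mm hole, collar resting on top.
- jar_tall: the tall tea jar: white ceramic, 51 mm diameter, 68 mm high plus a small round knob on its lid (81 mm in all), 160 g give or take; the only tall one and the only one with a knob. Loose, standing about 70 mm from the turning axis, 60 to 300 degrees away from the pointer; it rides with the platter by friction. Origin under its centre.
- jar_low0: low tea jar, white ceramic with a flat lid, 51 mm diameter, 45 mm high, loose on the platter about 70 mm from the axis. Origin under its centre.
- jar_low1: low tea jar, white ceramic with a flat lid, 51 mm diameter, 45 mm high, loose on the platter about 70 mm from the axis. Origin under its centre.
- jar_low2: low tea jar, white ceramic with a flat lid, 51 mm diameter, 45 mm high, loose on the platter about 70 mm from the axis. Origin under its centre.
- jar_low3: low tea jar, white ceramic with a flat lid, 51 mm diameter, 45 mm high, loose on the platter about 70 mm from the axis. Origin under its centre.
- wrapped_cake: tea cake in white paper, 100 mm diameter, 25 mm high, on the bench to one side; bystander. Origin under its centre.
- bare_cake: bare dark tea cake, 90 mm diameter, 18 mm high, on the bench; bystander. Origin under its centre.
- glue_stick: glue stick standing on the bench, 29 mm diameter, 90 mm high; bystander. Origin under its centre.

How it is judged:
By the outcome, as a careful person would: the job done as asked, in the order asked, and still so for the second after the job is handed in, while the arm keeps its last pose, push and grip.
It also fails if it takes over 64 s, if anything falls off the work surface, if the arm or the gripper's body presses on something with over 40 N, if the wrist force passes 120 N, or if a joint passes its speed limit or range.

### The arm

A 6-joint arm with a two-finger parallel gripper is mounted at the origin on the work surface. World frame = base frame: x ahead of the robot, y to its left, z up, the work surface at z = 0. Lengths are in m, angles in rad, forces in N, time in s.
With the tool pointing down it reaches from about 0.3 to 0.775 m from the base axis. Payload 14.6 kg.
Tool frame: the origin (TCP) lies at the very end of the fingers, on their centre line; the grasp point (between the pads) lies 19 mm behind it; x points along the fingers, y is the direction in which the jaws open and shut, and the axes are right-handed (so a half turn about x gives the same grasp; the last joint's range is limited). The gripper opens to 94 mm and grips with 3 to 60 N. Pads are 16 mm wide; open, the fingers measure 119 mm over their backs; the gripper's body (75 mm by 177 mm) begins 78 mm behind the grasp point.
Start: joints at [-1.173, 0.3, 1.521, -0, 1.321, -0.067], TCP at [0.247, -0.492, 0.205] pointing down, gripper open.
Joint ranges: [-3.03, 3.03], [-0.79, 2.21], [0.23, 2.52], [-1.04, 4.18], [0, 3.07], [-2.55, 2.55]. Speed limits (rad/s): [2.22, 2.22, 2.57, 3.14, 3.14, 3.14].

### API

Orientations are given as [roll, pitch, yaw] about the fixed x, y, z axes, in that order (R = Rz(yaw) Ry(pitch) Rx(roll)).
In Python, from station import ctrl, viewer, hand_in gives the robot as it stands. The module is installed in compiled form; this text tells all that it offers.
- The arm moves only by the tool play_rows, never from a script. Its argument "deltas" is a list that holds one entry, the list of rows, each a list of 7 numbers: the shift along the tool's x, y, z in mm, then the turn, a rotation vector about the tool's x, y, z in rad, then the finger opening in mm, from 0 to 94. In form: [[[dx, dy, dz, ax, ay, az, gripper], ...]]. A call has 1 to 10 rows; each row shifts and turns the commanded pose from where the row before left it, along the tool's axes as they then stand; what a row does not reach is not made up. A row lasts 1/10 s, in which the tool goes at most 50 mm and 8.59 degrees, less where a joint would pass 70% of its speed; a pose out of reach is approached as far as the arm can. A call with a gripper value outside its range is refused whole. The fingers move at their own pace and stop on an object; "grip_force" is the grip in N (left out, the last holds). Time passes only in rows, so rows that do not move let the fingers close. It gives the time, the measured TCP pose, the force and the opening at its end, in the units of the state.
- ctrl.get_obs(): the state, without advancing time (a new reading comes with each control period).
- viewer.camera(name): name is "side" or "top" or "wrist"; returns a dict with "img" (480x640x3 uint8, red, green, blue), "fx", "fy", "cx", "cy" (pixels), "rvec" (rotation vector, rad) and "tvec" (3), from world to camera coordinates, as OpenCV has them. Camera axes: x right, y down, z forward; pixel columns grow to the right and rows downward; lengths in m; the calibration is good to about 2 mm. A picture is of the moment at which its call begins. There is no depth.
- hand_in(): hands the job in, once; it reports no verdict.
The state is a dict: "time_s": time; "qpos": joint angles; "joint_vel": joint speeds; "tau": joint torques, N m; "ee_pos": TCP position; "eef_rot": TCP orientation; "force": force on the tool from outside, world axes, zero at the start; "moment": the same for the moment, N m; "grip_width": finger opening in m.
Only numpy, scipy, OpenCV 4.12 (cv2) and the standard library are available. Lean on these libraries where they do the work, as an engineer would, in place of code of your own. Each camera call takes 0.05 s, during which the arm holds its last target.

## Working session

There is one attempt and no reset: what is moved stays moved. The work goes in short steps, Python scripts to look and compute and a tool call to move; the robot and the scene stay as the last step left them, time stands still between calls to the robot, and variables do not carry over. Pictures are saved under pics/ and viewed, and the job is handed in when it is done.

Besides the shell and the picture viewer there is one more tool, called after "Emit:" as a command line: name --argument value ..., lists and objects as JSON in quotes. play_rows: Moves the arm, as the interface text tells. Its arguments: {"type":"object","properties":{"deltas":{"type":"array","items":{"type":"array","items":{"type":"array","items":{"type":"number"}}}},"grip_force":{"type":"number"}},"required":["deltas"]}

```bash
mkdir -p pics
cat > h.py <<'E'
import numpy as np, cv2
from station import ctrl, viewer, hand_in
def snap(n,fn=None):
    c=viewer.camera(n)
    if fn: cv2.imwrite('pics/'+fn+'.png',c['img'][:,:,::-1])
    return c
def ray(c,u,v):
    R=cv2.Rodrigues(np.array(c['rvec'],float))[0];t=np.array(c['tvec'],float).ravel()
    d=R.T@np.array([(u-c['cx'])/c['fx'],(v-c['cy'])/c['fy'],1.]);return -R.T@t,d
def onz(c,u,v,z):
    o,d=ray(c,u,v);return o+d*(z-o[2])/d[2]
def proj(c,P):
    K=np.array([[c['fx'],0,c['cx']],[0,c['fy'],c['cy']],[0,0,1.]])
    return cv2.projectPoints(np.array(P,float).reshape(-1,1,3),np.array(c['rvec'],float),np.array(c['tvec'],float),K,None)[0].reshape(-1,2)
E
python3 - <<'E'
from h import *
np.set_printoptions(precision=4,suppress=True)
for n in ['top','side','wrist']:
    c=snap(n,n+'0'); o,d=ray(c,320,240); print(n,o,d,c['fx'])
o=ctrl.get_obs()
for k in o: print(k,np.round(o[k],4))
E
```

```text
top [ 0.425  -0.015   1.3261] [ 0.0903  0.0227 -0.9957] 591.0038785455857
side [0.2155 0.6385 0.7818] [ 0.3236 -0.6174 -0.7171] 542.0412344933093
wrist [ 0.3234 -0.4534  0.384 ] [-0.2505 -0.1435 -0.9576] 371.41545638000156
time_s 0.15
qpos [-1.1726  0.3003  1.5214 -0.      1.3207 -0.0666]
joint_vel [ 0.0004 -0.0025 -0.0023 -0.0002  0.001   0.    ]
tau [  0.0006 -53.1964 -35.2825   0.0708   0.0236  -0.    ]
ee_pos [ 0.2465 -0.4915  0.205 ]
eef_rot [-1.6017  1.5699  2.0047]
force [-0.5536 -0.4115  0.6825]
moment [0.0104 0.0109 0.0071]
grip_width 0.0942
```

View pics/top0.png

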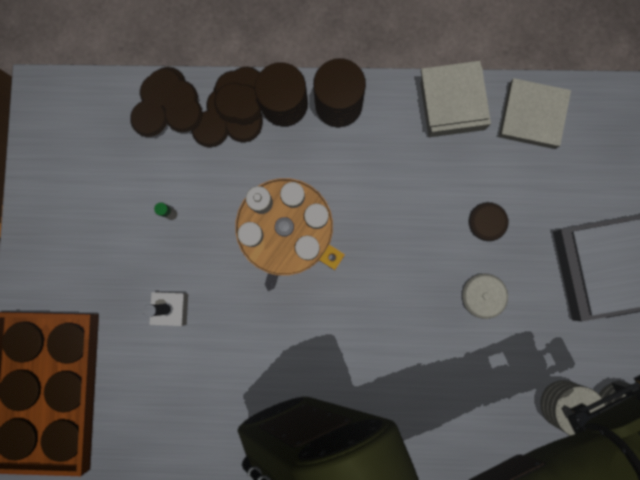

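View pics/side0.png

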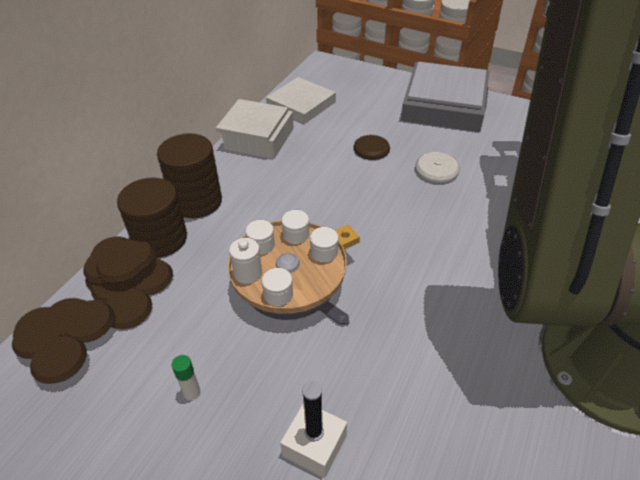

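View pics/wrist0.png

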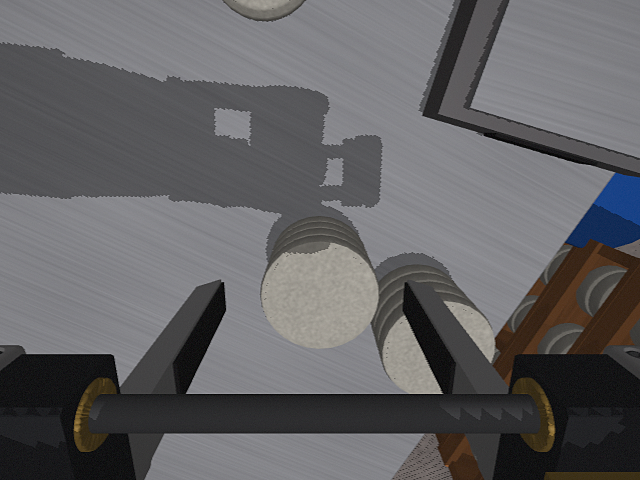

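The top view (image up is +x, right is -y) shows the platter at about (284,227), the tall jar with its knob at (258,198), and the eye at (333,258). The pointer tip is at (270,285), the block and handle at (167,309), and the glue stick at (162,209). The side view agrees. Next I'll measure these.

```bash
cat > m.py <<'E'
from h import *
np.set_printoptions(precision=4,suppress=True)
def mask(c,lo,hi):
    h=cv2.cvtColor(c['img'],cv2.COLOR_RGB2HSV); return cv2.inRange(h,np.array(lo),np.array(hi))
def circ(P):
    A=np.c_[2*P[:,0],2*P[:,1],np.ones(len(P))];b=(P[:,:2]**2).sum(1)
    s=np.linalg.lstsq(A,b,rcond=None)[0];return s[:2],np.sqrt(s[2]+s[0]**2+s[1]**2)
E
python3 - <<'E'
from m import *
t=snap('top');s=snap('side')
cv2.imwrite('pics/tc.png',cv2.resize(t['img'][160:340,140:360,::-1],None,fx=3.3,fy=3.3,interpolation=cv2.INTER_CUBIC))
cv2.imwrite('pics/sc.png',cv2.resize(s['img'][200:480,170:370,::-1],None,fx=2.1,fy=2.1,interpolation=cv2.INTER_CUBIC))
for nm,c in (('top',t),('side',s)):
    h=cv2.cvtColor(c['img'],cv2.COLOR_RGB2HSV)
    pts={'top':[(284,227),(333,258),(328,253),(270,285),(284,200),(258,198),(178,309),(162,209)],'side':[(288,262),(346,237),(352,240),(338,314),(300,290),(312,390),(300,450)]}[nm]
    for p in pts: print(nm,p,h[p[1],p[0]])
E
```

```text
top (284, 227) [113   8 124]
top (333, 258) [10 11 71]
top (328, 253) [ 21 189 147]
top (270, 285) [120  14  56]
top (284, 200) [ 20  11 144]
top (258, 198) [ 20   5 146]
top (178, 309) [  0   2 147]
top (162, 209) [ 67 180  88]
side (288, 262) [133  10 171]
side (346, 237) [ 19 149 144]
side (352, 240) [ 19 161 144]
side (338, 314) [126  16  81]
side (300, 290) [ 14 114 194]
side (312, 390) [139  12 164]
side (300, 450) [ 17  19 217]
```

View pics/tc.png

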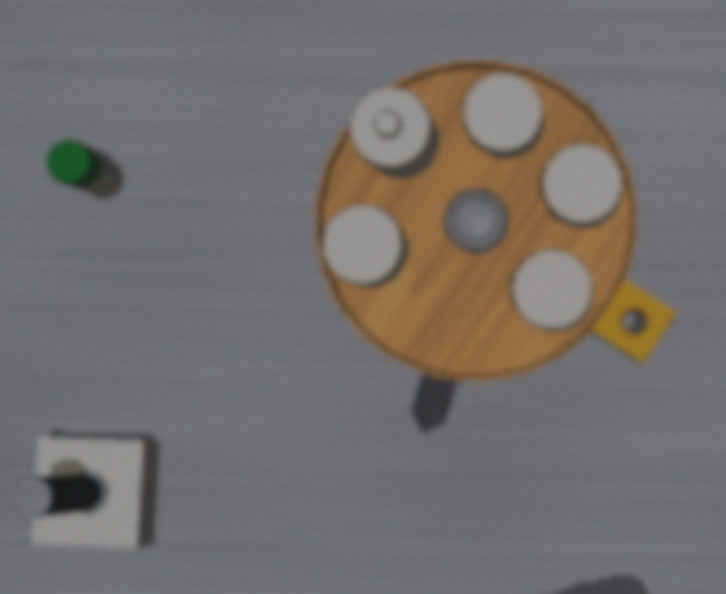

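View pics/sc.png

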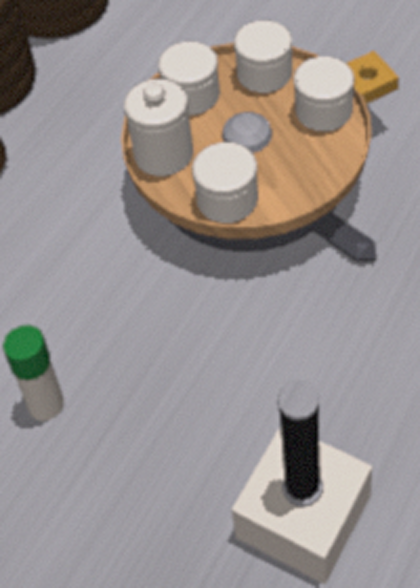

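```bash
cat > meas.py <<'E'
from m import *
def big(mk): 
    cs,_=cv2.findContours(mk,cv2.RETR_EXTERNAL,cv2.CHAIN_APPROX_NONE); return max(cs,key=cv2.contourArea)[:,0,:]
def run(nm):
    c=snap(nm); out={}
    o=mask(c,(8,70,60),(28,255,255))
    box={'top':(200,150,360,300),'side':(200,190,380,340)}[nm]
    w=np.zeros_like(o); w[box[1]:box[3],box[0]:box[2]]=255; o&=w
    y=mask(c,(17,130,60),(28,255,255))&w
    # eye: yellow lug blob
    y=cv2.morphologyEx(y,cv2.MORPH_OPEN,np.ones((3,3)))
    n,l,st,ce=cv2.connectedComponentsWithStats(y)
    for i in range(1,n):
        if st[i,4]>60: print(nm,'yellow',st[i],ce[i])
    # platter rim
    h=cv2.convexHull(big(cv2.morphologyEx(o,cv2.MORPH_OPEN,np.ones((3,3)))))
    m2=o&~cv2.dilate(y,np.ones((5,5)))
    ct=big(m2).astype(float); P=np.array([onz(c,u,v,0.066) for u,v in ct])
    for k in range(8):
        ce,r=circ(P); d=np.hypot(*(P[:,:2]-ce).T); P=P[d>r-0.004] if k<4 else P[abs(d-r)<0.004]
        if nm=='side': pass
    print(nm,'platter',ce,r,len(P))
    return c
if __name__=='__main__':
    run('top');run('side')
E
python3 meas.py
python3 - <<'E'
from m import *
for nm,box in (('top',(318,243,348,273)),('side',(330,222,364,256))):
    c=snap(nm);x0,y0,x1,y1=box
    g=c['img'].astype(int)
    dark=((g[:,:,0]-g[:,:,2])<45).astype(np.uint8)*255
    im=cv2.resize(c['img'][y0:y1,x0:x1,::-1],None,fx=15,fy=15,interpolation=cv2.INTER_NEAREST); cv2.imwrite(f'pics/eye_{nm}.png',im)
    n,l,st,ce=cv2.connectedComponentsWithStats(dark[y0:y1,x0:x1])
    for i in range(1,n): print(nm,st[i],ce[i]+[x0,y0], onz(c,*(ce[i]+[x0,y0]),0.066))
c=snap('top')
for nm,u,v,z in (('hub',284,227,.072),('knob',258,197.5,.137),('ptr',269.5,290,.01)): print(nm,onz(c,u,v,z))
b=cv2.resize(c['img'][280:335,140:195,::-1],None,fx=10,fy=10,interpolation=cv2.INTER_NEAREST);cv2.imwrite('pics/blk.png',b)
b=cv2.resize(c['img'][180:300,230:300,::-1],None,fx=5,fy=5,interpolation=cv2.INTER_NEAREST);cv2.imwrite('pics/ptr.png',b)
E
```

```text
top yellow [251 244  13  16  96] [256.8646 251.7604]
top yellow [320 245  23  24 304] [330.9868 256.477 ]
top platter [0.5678 0.0924] 0.10377058228616402 231
side yellow [337 225  22  23 334] [347.0599 236.0509]
side platter [0.5629 0.1003] 0.10507975229146202 179
top [ 0  0  2 11 16] [318.3125 248.    ] [0.5221 0.017  0.066 ]
top [  0   0  30  30 425] [336.1906 260.3906] [ 0.4964 -0.0218  0.066 ]
top [11 11  6  7 32] [331.6562 257.    ] [ 0.5034 -0.0119  0.066 ]
side [  0   0  34  34 710] [346.8085 238.7408] [ 0.4956 -0.0025  0.066 ]
side [12 29  1  3  3] [342. 252.] [0.4893 0.0316 0.066 ]
side [13 33  1  1  1] [343. 255.] [0.4845 0.0375 0.066 ]
hub [0.5651 0.0912 0.072 ]
knob [0.6174 0.1406 0.137 ]
ptr [0.4305 0.1249 0.01  ]
```

View pics/eye_side.png

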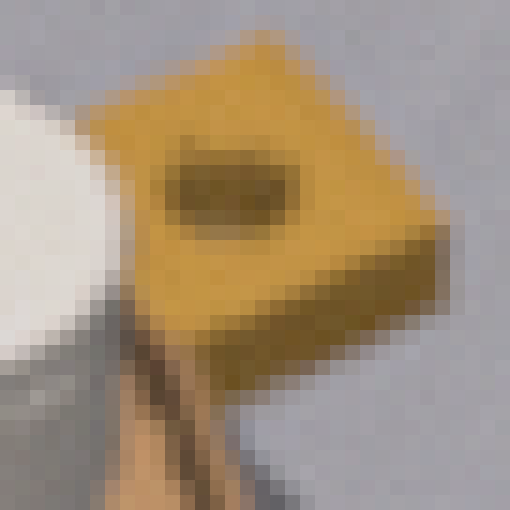

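View pics/eye_top.png

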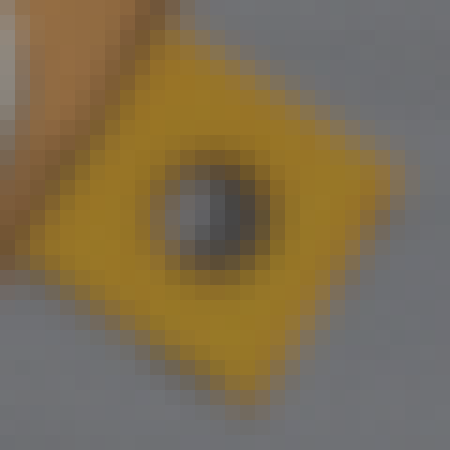

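View pics/blk.png

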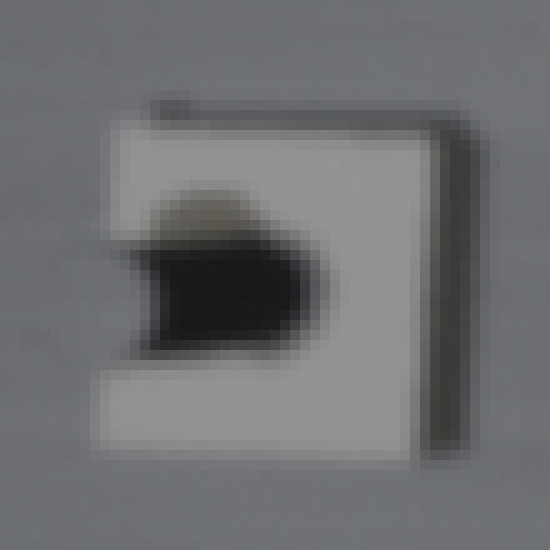

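View pics/ptr.png

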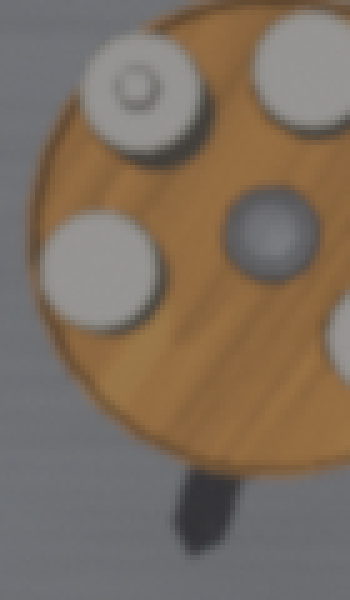

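Run:
```python
from m import *
t=snap('top');s=snap('side')
# handle top
b=cv2.resize(s['img'][370:475,275:355,::-1],None,fx=5.5,fy=5.5,interpolation=cv2.INTER_NEAREST);cv2.imwrite('pics/hs.png',b)
print('eye',onz(t,331.7,256.9,.066),onz(s,344.8,234.2,.066))
print('ptr',onz(t,268.1,290.5,.010))
q=np.array([(115,125),(437,130),(412,460),(95,452)])/10-.5+[140,280]
Q=np.array([onz(t,*p,.045) for p in q]);print(Q,Q.mean(0),np.linalg.norm(np.diff(Q[[0,1,2,3,0]],axis=0),axis=1))
print('knob',onz(t,137/5-.5+230,87/5-.5+180,.135),'hub',onz(t,271/5-.5+230,234/5-.5+180,.068), onz(s,287.5,261,.07))
g=mask(s,(35,80,40),(90,255,255));ys,xs=np.nonzero(g);print('glue side',onz(s,xs.mean(),ys.mean(),.08))
g=mask(t,(35,80,40),(90,255,255));ys,xs=np.nonzero(g);print('glue top',onz(t,xs.mean(),ys.mean(),.09))
```

```text
eye [ 0.5036 -0.012   0.066 ] [ 0.5039 -0.0116  0.066 ]
ptr [0.4293 0.128  0.01  ]
[[0.4201 0.3796 0.045 ]
 [0.4206 0.309  0.045 ]
 [0.3495 0.3113 0.045 ]
 [0.3495 0.3805 0.045 ]] [0.385  0.3451 0.045 ] [0.0706 0.0712 0.0692 0.0706]
knob [0.6189 0.1431 0.135 ] hub [0.5671 0.0923 0.068 ] [0.5648 0.0971 0.07  ]
glue side [0.4909 0.2481 0.08  ]
glue top [0.5966 0.3524 0.09  ]
```

View pics/hs.png

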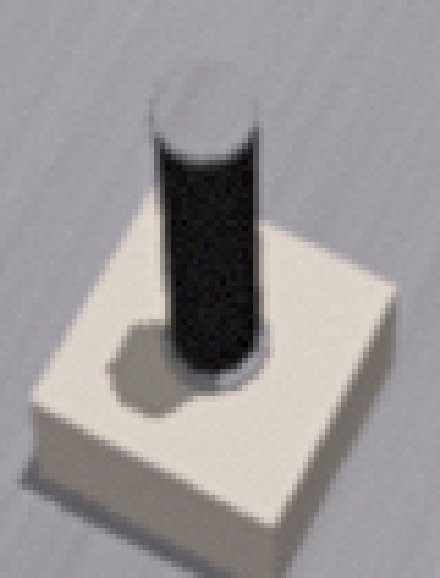

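```bash
cat > plan.py <<'E'
from m import *
from scipy.spatial.transform import Rotation as Ro
def R0():
    return Ro.from_euler('xyz',ctrl.get_obs()['eef_rot']).as_matrix()
def rows(targets,p0=None,Rm=None):
    """targets: list of (x,y,z,dyaw world rad); print tool rows in mm"""
    p=np.array(ctrl.get_obs()['ee_pos'] if p0 is None else p0);Rm=R0() if Rm is None else Rm
    for x,y,z,dy in targets:
        d=Rm.T@(np.array([x,y,z])-p)*1000; w=Rm.T@np.array([0,0,dy])
        print(np.round(d,1).tolist(),np.round(w,4).tolist()); p=np.array([x,y,z]); Rm=Ro.from_rotvec([0,0,dy]).as_matrix()@Rm
E
python3 - <<'E'
from plan import *
print(R0())
s=snap('side');t=snap('top')
print('handle top side',onz(s,311.8,389.5,.166), 'top', onz(t,160,309,.166))
n=22;a0=np.arctan2(-.4915,.2465);r0=np.hypot(.4915,.2465);a1=np.arctan2(.345,.385);r1=np.hypot(.345,.385)
T=[]
for i in range(1,n+1):
    f=i/n;a=a0+(a1-a0)*f;r=r0+(r1-r0)*f;T.append((r*np.cos(a),r*np.sin(a),.21,(a1-a0)/n))
rows(T)
E
```

```text
[[ 0.      0.4482 -0.8939]
 [ 0.     -0.8939 -0.4482]
 [-1.     -0.     -0.    ]]
handle top side [0.3846 0.3453 0.166 ] top [0.3877 0.3228 0.166 ]
[-4.5, -3.5, -45.8] [-0.0835, -0.0, 0.0]
[-0.0, -3.4, -45.6] [-0.0835, -0.0, 0.0]
[-0.0, -3.4, -45.5] [-0.0835, -0.0, 0.0]
[-0.0, -3.4, -45.3] [-0.0835, -0.0, 0.0]
[-0.0, -3.4, -45.2] [-0.0835, -0.0, 0.0]
[-0.0, -3.4, -45.1] [-0.0835, -0.0, 0.0]
[-0.0, -3.4, -45.0] [-0.0835, -0.0, 0.0]
[-0.0, -3.4, -44.9] [-0.0835, -0.0, 0.0]
[-0.0, -3.4, -44.7] [-0.0835, -0.0, 0.0]
[-0.0, -3.4, -44.6] [-0.0835, -0.0, 0.0]
[-0.0, -3.4, -44.5] [-0.0835, -0.0, 0.0]
[-0.0, -3.4, -44.4] [-0.0835, -0.0, 0.0]
[-0.0, -3.3, -44.2] [-0.0835, -0.0, 0.0]
[-0.0, -3.3, -44.1] [-0.0835, -0.0, 0.0]
[-0.0, -3.3, -44.0] [-0.0835, -0.0, 0.0]
[-0.0, -3.3, -43.9] [-0.0835, -0.0, 0.0]
[-0.0, -3.3, -43.7] [-0.0835, -0.0, 0.0]
[-0.0, -3.3, -43.6] [-0.0835, -0.0, 0.0]
[-0.0, -3.3, -43.5] [-0.0835, -0.0, 0.0]
[-0.0, -3.3, -43.4] [-0.0835, -0.0, 0.0]
[-0.0, -3.3, -43.2] [-0.0835, -0.0, 0.0]
[-0.0, -3.3, -43.1] [-0.0835, -0.0, 0.0]
```

Emit:
play_rows --deltas '[[[-8,-3.5,-40,-0.0835,0,0,94],[-4,-3.4,-45.6,-0.0835,0,0,94],[0,-3.4,-45.5,-0.0835,0,0,94],[0,-3.4,-45.3,-0.0835,0,0,94],[0,-3.4,-45.2,-0.0835,0,0,94],[0,-3.4,-45,-0.0835,0,0,94],[0,-3.4,-45,-0.0835,0,0,94],[0,-3.4,-45,-0.0835,0,0,94],[0,-3.4,-44.7,-0.0835,0,0,94],[0,-3.4,-44.6,-0.0835,0,0,94]]]' --grip_force 40

```text
time_s: 1.7
ee_pos: [0.5106, -0.144, 0.2174]
eef_rot: [1.469, 1.571, -0.369]
force: [0.5, -0.3, 0.9]
grip_width: 0.0942
```

Emit:
play_rows --deltas '[[[0,-3.4,-44.5,-0.0835,0,0,94],[0,-3.4,-44.4,-0.0835,0,0,94],[0,-3.3,-44.2,-0.0835,0,0,94],[0,-3.3,-44,-0.0835,0,0,94],[0,-3.3,-44,-0.0835,0,0,94],[0,-3.3,-44,-0.0835,0,0,94],[0,-3.3,-43.7,-0.0835,0,0,94],[0,-3.3,-43.6,-0.0835,0,0,94],[0,-3.3,-43.5,-0.0835,0,0,94],[0,-3.3,-43.4,-0.0835,0,0,94]]]'

```text
time_s: 2.7
ee_pos: [0.4332, 0.277, 0.2175]
eef_rot: [1.451, 1.571, 0.448]
force: [0.3, 0.9, -0.5]
grip_width: 0.0939
```

Run:
```python
from plan import *
o=ctrl.get_obs();print(o['time_s'],o['ee_pos'],o['qpos'],o['force'],o['joint_vel']);print(R0())
rows([(.385,.345,.215,0)])
```

```text
2.7 [0.4332 0.277  0.2175] [ 0.4976  0.2103  1.6049 -0.      1.3263 -0.0699] [ 0.3095  0.9013 -0.4604] [ 0.845  -0.0324  0.0401  0.0033 -0.0054  0.0077]
[[ 0.0001  0.8432  0.5375]
 [ 0.0001  0.5375 -0.8432]
 [-1.      0.0002  0.    ]]
[2.5, -4.1, -83.3] [0.0, 0.0, 0.0]
```

Emit:
play_rows --deltas '[[[0,-3.3,-42,-0.08,0,0,94],[0,0,0,0,0,0,94],[0,0,0,0,0,0,94],[0,0,0,0,0,0,94]]]'

```text
time_s: 3.1
ee_pos: [0.4095, 0.3085, 0.2175]
eef_rot: [0.269, 1.571, -0.659]
force: [-0.6, -0.1, -0.2]
grip_width: 0.0936
```

Run:
```python
from plan import *
o=ctrl.get_obs();print(o['time_s'],o['ee_pos'],o['qpos'],o['force'],o['joint_vel']);print(R0())
rows([(.385,.345,.215,0)]);rows([(.385,.345,.126,0)])
```

```text
3.1 [0.4095 0.3085 0.2175] [ 0.5743  0.2069  1.609  -0.0002  1.3257 -0.0681] [-0.5951 -0.1221 -0.185 ] [-0.013   0.0028  0.      0.0004 -0.0009 -0.0009]
[[ 0.0001  0.8006  0.5992]
 [-0.0001  0.5992 -0.8006]
 [-1.      0.      0.0002]]
[2.4, 2.3, -43.9] [0.0, 0.0, 0.0]
[91.4, 2.3, -43.9] [0.0, 0.0, 0.0]
```

Emit:
play_rows --deltas '[[[0,1.1,-22,0,0,0,94],[2,1.1,-21.9,0,0,0,94],[0,0,0,0,0,0,94],[0,0,0,0,0,0,94]]]'

```text
time_s: 3.5
ee_pos: [0.385, 0.3448, 0.2154]
eef_rot: [-0.613, 1.571, -1.54]
force: [0.1, -0.9, -0.8]
grip_width: 0.0942
```

Run:
```python
from plan import *
o=ctrl.get_obs();print(o['time_s'],o['ee_pos'])
snap('wrist','w1');rows([(.385,.345,.126,0)])
```

```text
3.5 [0.385  0.3448 0.2154]
[89.5, 0.1, -0.3] [0.0, 0.0, 0.0]
```

View pics/w1.png

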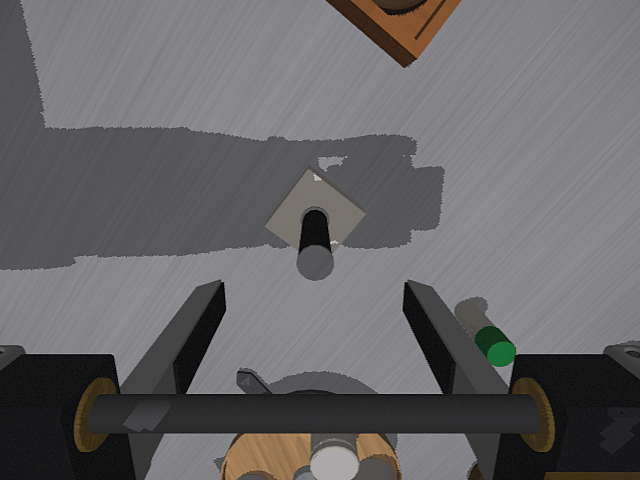

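The wrist view shows the handle's top at (315,263), midway between the fingers, whose tips are at x≈222 and 405. I'll descend and grip.

Emit:
play_rows --deltas '[[[18,0,0,0,0,0,94],[18,0,0,0,0,0,94],[18,0,0,0,0,0,94],[18,0,0,0,0,0,94],[17.5,0,0,0,0,0,94],[0,0,0,0,0,0,60],[0,0,0,0,0,0,36],[0,0,0,0,0,0,20],[0,0,0,0,0,0,15],[0,0,0,0,0,0,15]]]' --grip_force 45

```text
time_s: 4.55
ee_pos: [0.3845, 0.3457, 0.1266]
eef_rot: [1.563, 1.57, 0.636]
force: [-0.0, 0.5, 0.5]
grip_width: 0.0577
```

Emit:
play_rows --deltas '[[[0,0,0,0,0,0,15],[0,0,0,0,0,0,15],[0,0,0,0,0,0,15],[0,0,0,0,0,0,15]]]'

```text
time_s: 4.95
ee_pos: [0.3843, 0.3456, 0.1259]
eef_rot: [-1.714, 1.571, -2.641]
force: [0.6, -0.0, 0.1]
grip_width: 0.0256
```

Emit:
play_rows --deltas '[[[0,0,0,0,0,0,10],[0,0,0,0,0,0,10],[0,0,0,0,0,0,10],[-2,0,0,0,0,0,10],[-4,0,0,0,0,0,10],[0,0,0,0,0,0,10]]]' --grip_force 45

```text
time_s: 5.55
ee_pos: [0.3845, 0.3458, 0.1325]
eef_rot: [1.609, 1.57, 0.682]
force: [0.5, 0.6, -1.5]
grip_width: 0.0231
```

Run:
```python
from plan import *
o=ctrl.get_obs();print(o['time_s'],o['ee_pos'],o['force'],o['moment'],o['grip_width'])
```

```text
5.55 [0.3845 0.3458 0.1325] [ 0.4677  0.5531 -1.4589] [ 0.0371 -0.1084 -0.0017] 0.02311300249410454
```

Emit:
play_rows --deltas '[[[-8,0,0,0,0,0,10],[-15,0,0,0,0,0,10],[-20,0,0,0,0,0,10],[-25,0,0,0,0,0,10],[-25,0,0,0,0,0,10],[-25,0,0,0,0,0,10],[-15,0,0,0,0,0,10],[-5,0,0,0,0,0,10],[0,0,0,0,0,0,10]]]'

```text
time_s: 6.45
ee_pos: [0.3844, 0.3456, 0.2703]
eef_rot: [1.587, 1.57, 0.661]
force: [0.1, -1.2, -2.1]
grip_width: 0.0234
```

Run:
```python
from plan import *
o=ctrl.get_obs();print(o['time_s'],o['ee_pos'],o['force'],o['grip_width'],o['qpos'])
print(R0());rows([(.5037,-.0118,.27,0)])
snap('side','s2')
```

```text
6.45 [0.3844 0.3456 0.2703] [ 0.063  -1.2139 -2.0876] 0.02342697272150552 [ 0.6615  0.1818  1.5164 -0.      1.4426  0.0175]
[[ 0.0006  0.7997  0.6004]
 [ 0.0005  0.6004 -0.7997]
 [-1.      0.0008 -0.    ]]
[0.2, -119.2, 357.5] [0.0, 0.0, 0.0]
```

View pics/s2.png

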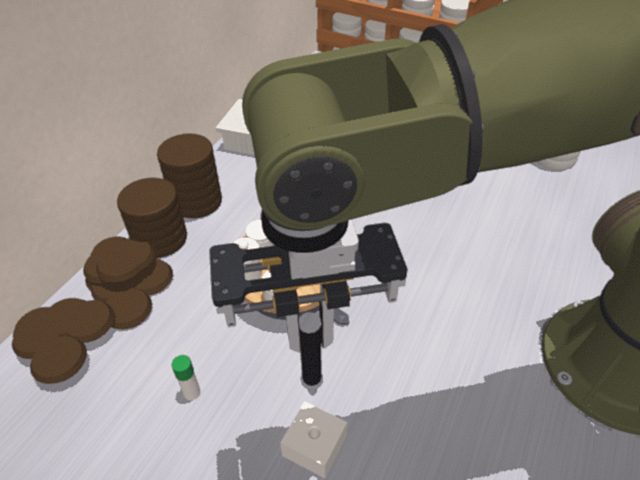

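The side view shows the handle lifted out at about (311,350), upright between the fingers, and the block hole empty at (314,434). I'll carry it over the eye.

Emit:
play_rows --deltas '[[[0,-4,12,0,0,0,10],[0,-8,24,0,0,0,10],[0,-11,33,0,0,0,10],[0,-12,36,0,0,0,10],[0,-12,36,0,0,0,10],[0,-12,36,0,0,0,10],[0,-12,36,0,0,0,10],[0,-12,36,0,0,0,10],[0,-12,36,0,0,0,10],[0,-11,33,0,0,0,10]]]'

```text
time_s: 7.5
ee_pos: [0.4903, 0.0252, 0.2692]
eef_rot: [-2.09, 1.57, -3.018]
force: [0.7, 0.2, -1.9]
grip_width: 0.0235
```

Emit:
play_rows --deltas '[[[0,-8,24,0,0,0,10],[0,-5,15,0,0,0,10],[0,0,0,0,0,0,10],[0,0,0,0,0,0,10]]]'

```text
time_s: 7.9
ee_pos: [0.5032, -0.0111, 0.2696]
eef_rot: [-2.603, 1.57, 2.753]
force: [-0.4, 0.9, -1.1]
grip_width: 0.0235
```

Run:
```python
from plan import *
o=ctrl.get_obs();print(o['time_s'],o['ee_pos'],o['force'],o['grip_width'],o['qpos'])
rows([(.5037,-.0118,.27,0)])
t=snap('top','t3');s=snap('side','s3');snap('wrist','w3')
p=o['ee_pos']
print('expected pin tip side px',proj(s,[[p[0],p[1],p[2]-.115],[p[0],p[1],p[2]-.115+.034]]), 'top', proj(t,[[p[0],p[1],p[2]-.115]]))
```

```text
7.9 [ 0.5032 -0.0111  0.2696] [-0.3694  0.9254 -1.1227] 0.0235473310676372 [-0.095   0.1518  1.553   0.0002  1.4376 -0.7388]
[-0.4, 0.0, 0.9] [0.0, 0.0, 0.0]
expected pin tip side px [[346.1047 198.6529]
 [346.5418 183.586 ]] top [[331.1847 254.3186]]
```

View pics/s3.png

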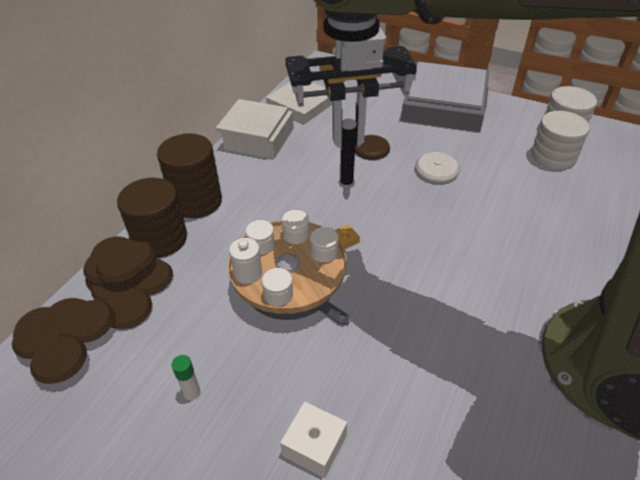

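View pics/t3.png

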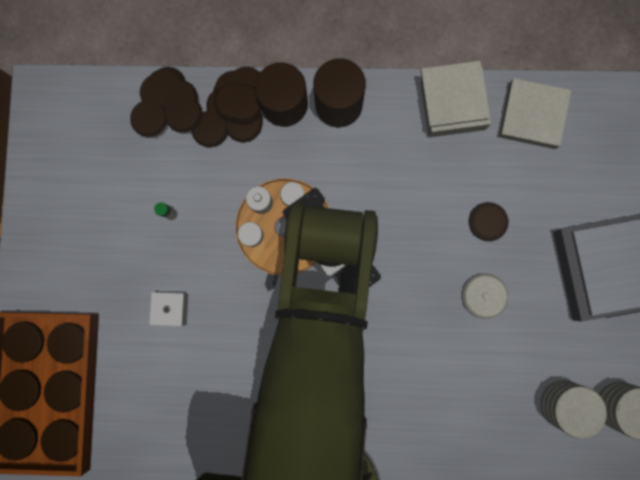

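View pics/w3.png

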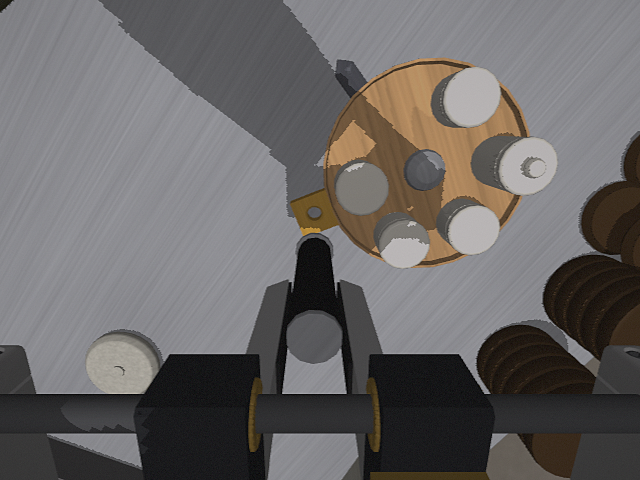

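The side view shows the handle above the eye, with its collar at about (347,184). I'll zoom in to check the pin tip against the expected (346,199).

Run:
```python
import cv2
i=cv2.imread('pics/s3.png')[110:260,310:390];cv2.imwrite('pics/s3z.png',cv2.resize(i,None,fx=4,fy=4,interpolation=cv2.INTER_NEAREST))
i=cv2.imread('pics/w3.png')[180:380,240:400];cv2.imwrite('pics/w3z.png',cv2.resize(i,None,fx=3,fy=3,interpolation=cv2.INTER_NEAREST))
```

```text
(no output)
```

View pics/s3z.png

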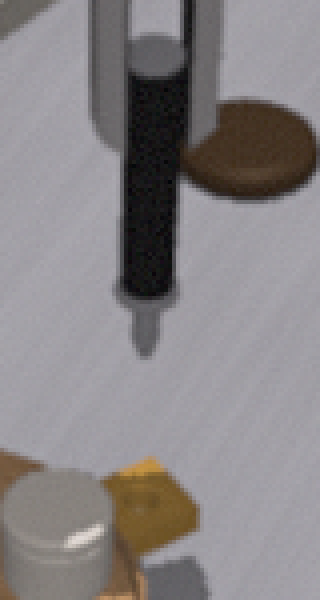

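View pics/w3z.png

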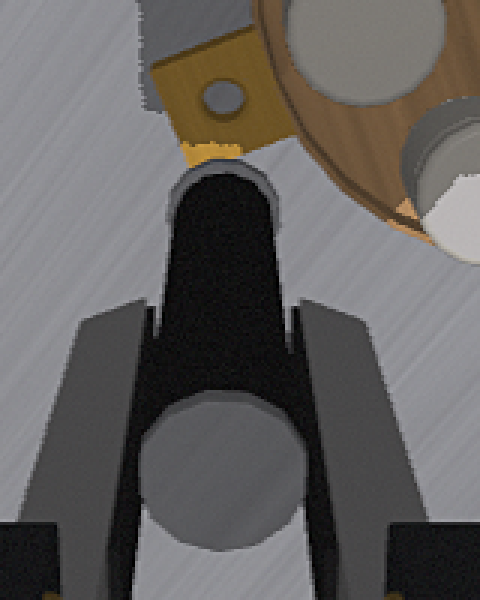

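The pin tip is at (345.8,199), within 1 px of the expected spot, and in the wrist view the eye lies straight ahead of the handle. I'll descend.

Emit:
play_rows --deltas '[[[8,0,0.9,0,0,0,10],[16,0,0,0,0,0,10],[16,0,0,0,0,0,10],[16,0,0,0,0,0,10],[12,0,0,0,0,0,10],[8,0,0,0,0,0,10],[5,0,0,0,0,0,10],[4,0,0,0,0,0,10],[4,0,0,0,0,0,10],[0,0,0,0,0,0,10]]]'

```text
time_s: 9.05
ee_pos: [0.504, -0.012, 0.1807]
eef_rot: [-2.305, 1.571, 3.052]
force: [-0.8, 0.2, -2.3]
grip_width: 0.0237
```

Run:
```python
from plan import *
o=ctrl.get_obs();print(o['time_s'],o['ee_pos'],o['force'],o['moment'],o['grip_width'])
snap('side','s4')
i=cv2.imread('pics/s4.png')[130:270,290:390];cv2.imwrite('pics/s4z.png',cv2.resize(i,None,fx=4,fy=4,interpolation=cv2.INTER_NEAREST))
```

```text
9.05 [ 0.504  -0.012   0.1807] [-0.7896  0.1887 -2.2873] [ 0.0251 -0.123   0.0212] 0.023687999586404097
```

View pics/s4z.png

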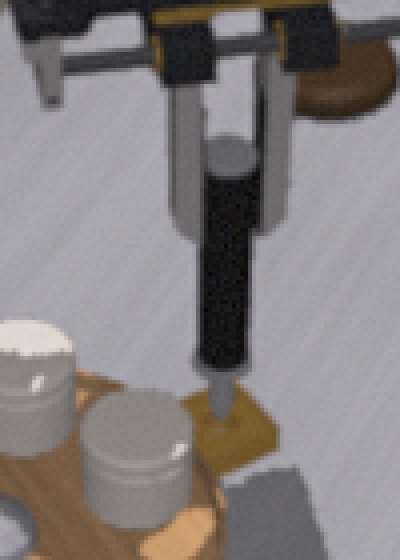

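The pin tip is right at the hole, at zoomed (220,420). I'll lower it gently.

Emit:
play_rows --deltas '[[[3,0,0,0,0,0,10],[4,0,0,0,0,0,10],[4,0,0,0,0,0,10],[4,0,0,0,0,0,10],[3,0,0,0,0,0,10]]]'

```text
time_s: 9.6
ee_pos: [0.504, -0.0121, 0.1625]
eef_rot: [-2.322, 1.57, 3.034]
force: [-0.5, 0.3, -1.2]
grip_width: 0.0235
```

Emit:
play_rows --deltas '[[[3,0,0,0,0,0,10],[3,0,0,0,0,0,10],[3,0,0,0,0,0,10],[2,0,0,0,0,0,10],[0,0,0,0,0,0,10]]]'

```text
time_s: 10.1
ee_pos: [0.5039, -0.0121, 0.1517]
eef_rot: [-2.302, 1.57, 3.055]
force: [-0.6, -0.2, -0.6]
grip_width: 0.0235
```

Run:
```python
from plan import *
o=ctrl.get_obs();print(o['time_s'],o['ee_pos'],o['force'],o['moment'],o['grip_width'])
```

```text
10.1 [ 0.5039 -0.0121  0.1517] [-0.5902 -0.1531 -0.5546] [-0.0092 -0.1217 -0.0483] 0.02348119435790051
```

Emit:
play_rows --deltas '[[[2,0,0,0,0,0,10],[2,0,0,0,0,0,10],[1,0,0,0,0,0,10],[0,0,0,0,0,0,10],[0,0,0,0,0,0,10]]]'

```text
time_s: 10.6
ee_pos: [0.504, -0.012, 0.1469]
eef_rot: [3.066, 1.571, 2.139]
force: [-0.0, -0.0, -1.2]
grip_width: 0.0238
```

Run:
```python
from plan import *
for k in range(3):
    snap('side','s5')
    o=ctrl.get_obs();print(o['time_s'],o['ee_pos'],o['force'],o['moment'],o['grip_width'])
i=cv2.imread('pics/s5.png')[170:270,290:390];cv2.imwrite('pics/s5z.png',cv2.resize(i,None,fx=5,fy=5,interpolation=cv2.INTER_NEAREST))
```

```text
10.65 [ 0.504  -0.0121  0.1469] [ 0.2579 -0.193  -1.3844] [ 0.0054 -0.1098  0.0172] 0.0235046595726461
10.7 [ 0.504  -0.0121  0.1469] [ 0.2249 -0.4671 -1.0535] [ 0.0073 -0.0705 -0.0188] 0.023464223791862117
10.75 [ 0.504  -0.0121  0.1469] [-0.2844 -0.1351 -0.6526] [ 0.0152 -0.121  -0.0212] 0.023296823774548288
```

View pics/s5z.png

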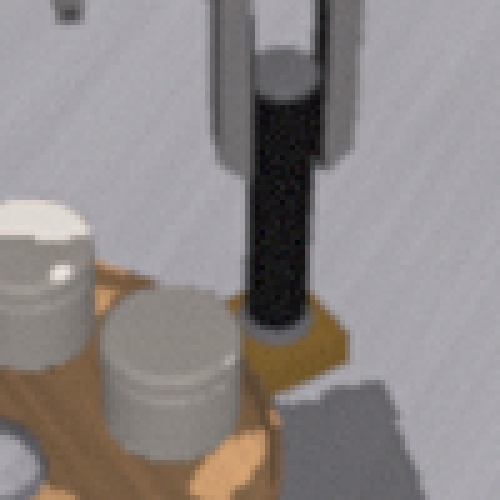

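Emit:
play_rows --deltas '[[[0.5,0,0,0,0,0,10],[0,0,0,0,0,0,10],[0,0,0,0,0,0,10]]]'

```text
time_s: 11.05
ee_pos: [0.5043, -0.0121, 0.1468]
eef_rot: [0.704, 1.57, -0.222]
force: [-0.8, -0.2, 5.2]
grip_width: 0.0239
```

Emit:
play_rows --deltas '[[[0.5,0,0,0,0,0,10],[0,0,0,0,0,0,10],[0,0,0,0,0,0,10]]]'

```text
time_s: 11.35
ee_pos: [0.5045, -0.0122, 0.1468]
eef_rot: [0.675, 1.569, -0.252]
force: [-0.5, -0.6, 9.7]
grip_width: 0.0238
```

The handle is seated: contact at TCP z=0.1468, where 0.147 was expected. I'll relax the downward push a little and plan the arc.

```bash
cat > arc.py <<'E'
import sys
from plan import *
C=np.array([.5675,.0933])
def arc(a0,steps,C=C,r=.123):
    Rm=R0(); a=np.radians(a0);out=[]
    p=C+r*np.array([np.cos(a),np.sin(a)])
    for s in steps:
        a+=np.radians(s);q=C+r*np.array([np.cos(a),np.sin(a)]);d=Rm.T@np.r_[(q-p)*1000,0];out.append(d.round(1).tolist()+[round(np.degrees(a),1)]);p=q
    for o in out: print(o)
E
python3 - <<'E'
from arc import *
print(R0())
arc(238.93,[.3,.6,.9,1.2]+[1.5]*36)
E
```

```text
[[ 0.0016  0.7997  0.6005]
 [-0.0004  0.6005 -0.7997]
 [-1.      0.001   0.0013]]
[0.0, 0.2, 0.6, np.float64(239.2)]
[0.0, 0.5, 1.2, np.float64(239.8)]
[0.0, 0.8, 1.8, np.float64(240.7)]
[0.0, 1.1, 2.3, np.float64(241.9)]
[0.0, 1.4, 2.9, np.float64(243.4)]
[0.0, 1.5, 2.9, np.float64(244.9)]
[0.0, 1.6, 2.8, np.float64(246.4)]
[0.0, 1.6, 2.8, np.float64(247.9)]
[0.0, 1.7, 2.7, np.float64(249.4)]
[0.0, 1.8, 2.7, np.float64(250.9)]
[0.0, 1.8, 2.6, np.float64(252.4)]
[0.0, 1.9, 2.6, np.float64(253.9)]
[0.0, 2.0, 2.5, np.float64(255.4)]
[0.0, 2.0, 2.5, np.float64(256.9)]
[0.0, 2.1, 2.4, np.float64(258.4)]
[0.0, 2.2, 2.4, np.float64(259.9)]
[0.0, 2.2, 2.3, np.float64(261.4)]
[0.0, 2.3, 2.3, np.float64(262.9)]
[0.0, 2.3, 2.2, np.float64(264.4)]
[0.0, 2.4, 2.1, np.float64(265.9)]
[0.0, 2.5, 2.1, np.float64(267.4)]
[0.0, 2.5, 2.0, np.float64(268.9)]
[0.0, 2.6, 1.9, np.float64(270.4)]
[0.0, 2.6, 1.9, np.float64(271.9)]
[0.0, 2.7, 1.8, np.float64(273.4)]
[0.0, 2.7, 1.7, np.float64(274.9)]
[0.0, 2.8, 1.7, np.float64(276.4)]
[0.0, 2.8, 1.6, np.float64(277.9)]
[0.0, 2.8, 1.5, np.float64(279.4)]
[0.0, 2.9, 1.4, np.float64(280.9)]
[0.0, 2.9, 1.4, np.float64(282.4)]
[0.0, 2.9, 1.3, np.float64(283.9)]
[0.0, 3.0, 1.2, np.float64(285.4)]
[0.0, 3.0, 1.1, np.float64(286.9)]
[0.0, 3.0, 1.1, np.float64(288.4)]
[0.0, 3.1, 1.0, np.float64(289.9)]
[0.0, 3.1, 0.9, np.float64(291.4)]
[0.0, 3.1, 0.8, np.float64(292.9)]
[0.0, 3.1, 0.7, np.float64(294.4)]
[0.0, 3.2, 0.7, np.float64(295.9)]
```

Emit:
play_rows --deltas '[[[-0.4,0.2,0.6,0,0,0,10],[0,0.5,1.2,0,0,0,10],[0,0.8,1.8,0,0,0,10],[0,1.1,2.3,0,0,0,10],[0,1.4,2.9,0,0,0,10],[0,1.5,2.9,0,0,0,10],[0,1.6,2.8,0,0,0,10],[0,1.6,2.8,0,0,0,10],[0,1.7,2.7,0,0,0,10],[0,1.8,2.7,0,0,0,10]]]'

```text
time_s: 12.35
ee_pos: [0.5278, -0.0229, 0.1469]
eef_rot: [1.004, 1.57, 0.077]
force: [-0.6, -0.1, 6.7]
grip_width: 0.0235
```

Emit:
play_rows --deltas '[[[0,1.8,2.6,0,0,0,10],[0,1.9,2.6,0,0,0,10],[0,2.0,2.5,0,0,0,10],[0,2.0,2.5,0,0,0,10],[0,2.1,2.4,0,0,0,10]]]'

```text
time_s: 12.85
ee_pos: [0.5433, -0.027, 0.1468]
eef_rot: [1.059, 1.57, 0.132]
force: [-1.4, -0.5, 6.9]
grip_width: 0.0235
```

Run:
```python
from arc import *
o=ctrl.get_obs();p=o['ee_pos'];print(o['time_s'],p,o['force'],o['moment'],o['grip_width'])
v=p[:2]-C;print(np.hypot(*v),np.degrees(np.arctan2(v[1],v[0]))%360); u=v/np.hypot(*v);print('Frad',u@o['force'][:2],'Ftan',np.array([-u[1],u[0]])@o['force'][:2])
```

```text
12.85 [ 0.5433 -0.027   0.1468] [-1.4429 -0.5475  6.9425] [0.1879 0.1174 0.0675] 0.023492165174008397
0.12275199691424876 258.6093784223093
Frad 0.821705302028072 Ftan -1.3063596543130638
```

Emit:
play_rows --deltas '[[[0,2.2,2.4,0,0,0,10],[0,2.2,2.3,0,0,0,10],[0,2.3,2.3,0,0,0,10],[0,2.3,2.2,0,0,0,10],[0,2.4,2.1,0,0,0,10],[0,2.5,2.1,0,0,0,10],[0,2.5,2.0,0,0,0,10],[0,2.6,1.9,0,0,0,10],[0,2.6,1.9,0,0,0,10],[0,2.7,1.8,0,0,0,10]]]'

```text
time_s: 13.85
ee_pos: [0.5752, -0.0292, 0.1468]
eef_rot: [0.926, 1.57, -0.001]
force: [-1.1, -0.4, 6.4]
grip_width: 0.0236
```

Emit:
play_rows --deltas '[[[0,2.7,1.7,0,0,0,10],[0,2.8,1.7,0,0,0,10],[0,2.8,1.6,0,0,0,10],[0,2.8,1.5,0,0,0,10],[0,2.9,1.4,0,0,0,10],[0,2.9,1.4,0,0,0,10],[0,2.9,1.3,0,0,0,10],[0,3.0,1.2,0,0,0,10],[0,3.0,1.1,0,0,0,10],[0,3.0,1.1,0,0,0,10]]]'

```text
time_s: 14.85
ee_pos: [0.6067, -0.0232, 0.1469]
eef_rot: [0.83, 1.57, -0.096]
force: [-1.4, 0.0, 6.1]
grip_width: 0.0238
```

Run:
```python
from arc import *
o=ctrl.get_obs();p=o['ee_pos'];print(o['time_s'],p,o['force'],o['moment'],o['grip_width'])
v=p[:2]-C;a=np.degrees(np.arctan2(v[1],v[0]))%360;print(np.hypot(*v),a); u=v/np.hypot(*v);print('Frad',u@o['force'][:2],'Ftan',np.array([-u[1],u[0]])@o['force'][:2])
arc(288.4,[1.5]*40)
```

```text
14.85 [ 0.6067 -0.0232  0.1469] [-1.3839  0.0365  6.1312] [-0.0425  0.1229 -0.0133] 0.023762078484089493
0.12289180269575141 288.58754082192803
Frad -0.47574112258196605 Ftan -1.3000851907794677
[0.0, 3.1, 1.0, np.float64(289.9)]
[0.0, 3.1, 0.9, np.float64(291.4)]
[0.0, 3.1, 0.8, np.float64(292.9)]
[0.0, 3.1, 0.7, np.float64(294.4)]
[0.0, 3.2, 0.7, np.float64(295.9)]
[0.0, 3.2, 0.6, np.float64(297.4)]
[0.0, 3.2, 0.5, np.float64(298.9)]
[0.0, 3.2, 0.4, np.float64(300.4)]
[0.0, 3.2, 0.3, np.float64(301.9)]
[0.0, 3.2, 0.2, np.float64(303.4)]
[0.0, 3.2, 0.2, np.float64(304.9)]
[0.0, 3.2, 0.1, np.float64(306.4)]
[0.0, 3.2, -0.0, np.float64(307.9)]
[0.0, 3.2, -0.1, np.float64(309.4)]
[0.0, 3.2, -0.2, np.float64(310.9)]
[0.0, 3.2, -0.3, np.float64(312.4)]
[0.0, 3.2, -0.4, np.float64(313.9)]
[0.0, 3.2, -0.4, np.float64(315.4)]
[0.0, 3.2, -0.5, np.float64(316.9)]
[0.0, 3.2, -0.6, np.float64(318.4)]
[0.0, 3.1, -0.7, np.float64(319.9)]
[0.0, 3.1, -0.8, np.float64(321.4)]
[0.0, 3.1, -0.8, np.float64(322.9)]
[0.0, 3.1, -0.9, np.float64(324.4)]
[0.0, 3.1, -1.0, np.float64(325.9)]
[0.0, 3.0, -1.1, np.float64(327.4)]
[0.0, 3.0, -1.2, np.float64(328.9)]
[0.0, 3.0, -1.2, np.float64(330.4)]
[0.0, 2.9, -1.3, np.float64(331.9)]
[0.0, 2.9, -1.4, np.float64(333.4)]
[0.0, 2.9, -1.5, np.float64(334.9)]
[0.0, 2.8, -1.5, np.float64(336.4)]
[0.0, 2.8, -1.6, np.float64(337.9)]
[0.0, 2.7, -1.7, np.float64(339.4)]
[0.0, 2.7, -1.8, np.float64(340.9)]
[0.0, 2.6, -1.8, np.float64(342.4)]
[0.0, 2.6, -1.9, np.float64(343.9)]
[0.0, 2.5, -2.0, np.float64(345.4)]
[0.0, 2.5, -2.0, np.float64(346.9)]
[0.0, 2.4, -2.1, np.float64(348.4)]
```

Emit:
play_rows --deltas '[[[0,3.1,1.0,0,0,0,10],[0,3.1,0.9,0,0,0,10],[0,3.1,0.8,0,0,0,10],[0,3.1,0.7,0,0,0,10],[0,3.2,0.7,0,0,0,10],[0,3.2,0.6,0,0,0,10],[0,3.2,0.5,0,0,0,10],[0,3.2,0.4,0,0,0,10],[0,3.2,0.3,0,0,0,10],[0,3.2,0.2,0,0,0,10]]]'

```text
time_s: 15.85
ee_pos: [0.6356, -0.0092, 0.1469]
eef_rot: [0.708, 1.57, -0.219]
force: [0.2, -0.4, 5.7]
grip_width: 0.0235
```

Emit:
play_rows --deltas '[[[0,3.2,0.2,0,0,0,10],[0,3.2,0.1,0,0,0,10],[0,3.2,0,0,0,0,10],[0,3.2,-0.1,0,0,0,10],[0,3.2,-0.2,0,0,0,10],[0,3.2,-0.3,0,0,0,10],[0,3.2,-0.4,0,0,0,10],[0,3.2,-0.4,0,0,0,10],[0,3.2,-0.5,0,0,0,10],[0,3.2,-0.6,0,0,0,10]]]'

```text
time_s: 16.85
ee_pos: [0.6599, 0.0118, 0.1469]
eef_rot: [0.732, 1.57, -0.195]
force: [0.8, -0.8, 6.2]
grip_width: 0.023
```

Run:
```python
from arc import *
o=ctrl.get_obs();p=o['ee_pos'];print(o['time_s'],p,o['force'],o['moment'],o['grip_width'],o['qpos'])
v=p[:2]-C;a=np.degrees(np.arctan2(v[1],v[0]))%360;print(np.hypot(*v),a); u=v/np.hypot(*v);print('Frad',u@o['force'][:2],'Ftan',np.array([-u[1],u[0]])@o['force'][:2])
```

```text
16.85 [0.6599 0.0118 0.1469] [ 0.84   -0.7992  6.1578] [-0.2649 -0.0217  0.0313] 0.022977438867288067 [-0.0375  0.593   1.2398 -0.0002  1.3076 -0.6814]
0.1232014397151523 318.60246573043986
Frad 1.1586489490736873 Ftan -0.044054081482397256
```

Emit:
play_rows --deltas '[[[0,3.1,-0.7,0,0,0,10],[0,3.1,-0.8,0,0,0,10],[0,3.1,-0.8,0,0,0,10],[0,3.1,-0.9,0,0,0,10],[0,3.1,-1.0,0,0,0,10],[0,3.0,-1.1,0,0,0,10],[0,3.0,-1.2,0,0,0,10],[0,3.0,-1.2,0,0,0,10],[0,2.9,-1.3,0,0,0,10],[0,2.9,-1.4,0,0,0,10]]]'

```text
time_s: 17.85
ee_pos: [0.6779, 0.0384, 0.1469]
eef_rot: [0.76, 1.57, -0.167]
force: [-0.3, -0.7, 5.5]
grip_width: 0.0237
```

Emit:
play_rows --deltas '[[[0,2.9,-1.5,0,0,0,10],[0,2.8,-1.5,0,0,0,10],[0,2.8,-1.6,0,0,0,10],[0,2.7,-1.7,0,0,0,10],[0,2.7,-1.8,0,0,0,10],[0,2.1,-1.4,0,0,0,10],[0,1.4,-1.0,0,0,0,10],[0,0.7,-0.5,0,0,0,10],[0,0,0,0,0,0,10],[0,0,0,0,0,0,10]]]'

```text
time_s: 18.85
ee_pos: [0.6858, 0.0581, 0.1469]
eef_rot: [1.056, 1.569, 0.129]
force: [0.4, 0.0, 6.2]
grip_width: 0.0237
```

Run:
```python
from arc import *
o=ctrl.get_obs();p=o['ee_pos'];print(o['time_s'],p,o['force'],o['moment'],o['grip_width'],o['qpos'])
v=p[:2]-C;a=np.degrees(np.arctan2(v[1],v[0]))%360;print(np.hypot(*v),a); u=v/np.hypot(*v);print('Frad',u@o['force'][:2],'Ftan',np.array([-u[1],u[0]])@o['force'][:2])
for n in ('top','side','wrist'): snap(n,n+'6')
```

```text
18.85 [0.6858 0.0581 0.1469] [0.3771 0.0174 6.2302] [-0.038  -0.2703 -0.0061] 0.023701383362203104 [ 0.0313  0.6585  1.136   0.0001  1.3457 -0.6128]
0.12338504580796296 343.4321365211709
Frad 0.35649204686819036 Ftan 0.12424252924231104
```

View pics/top6.png

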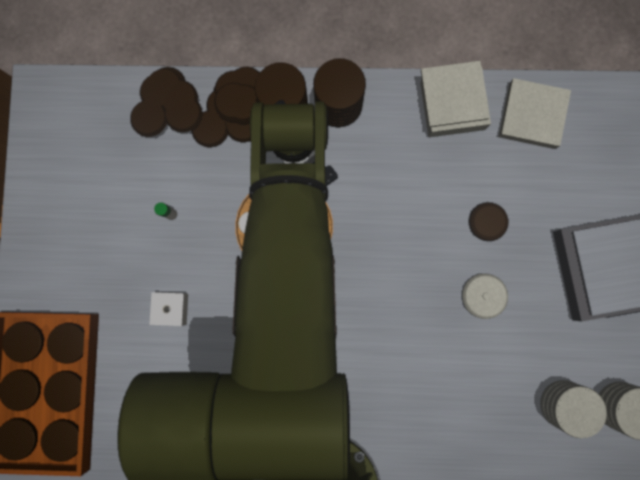

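View pics/side6.png

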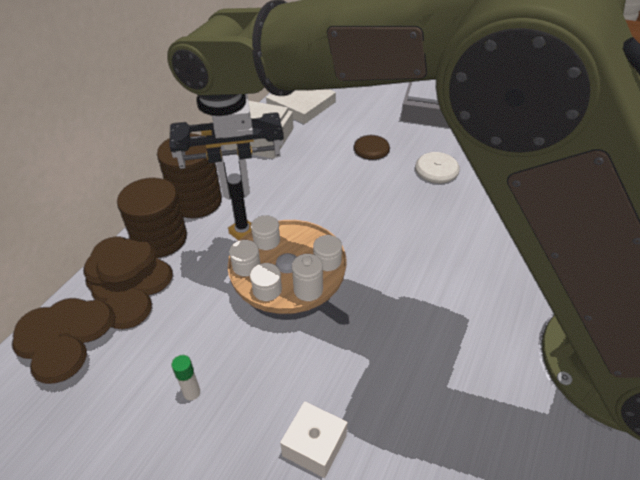

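View pics/wrist6.png

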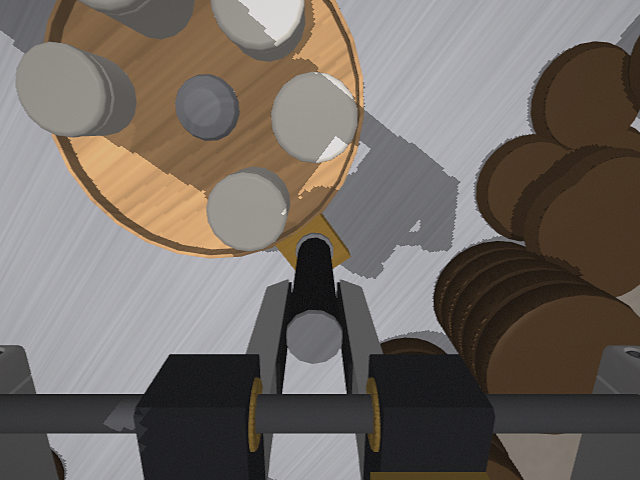

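The top view is blocked by the arm. The side view shows all five jars standing, the tall jar's knob at about (307,261), the pointer tip at about (347,320) and the handle seated. I'll measure from the side view, using frames before and after the swing.

Run:
```python
import cv2
i=cv2.imread('pics/side0.png')[220:330,225:365];cv2.imwrite('pics/s0z.png',cv2.resize(i,None,fx=5,fy=5,interpolation=cv2.INTER_NEAREST))
i=cv2.imread('pics/side6.png')[220:330,225:365];cv2.imwrite('pics/s6z.png',cv2.resize(i,None,fx=5,fy=5,interpolation=cv2.INTER_NEAREST))
```

```text
(no output)
```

View pics/s0z.png

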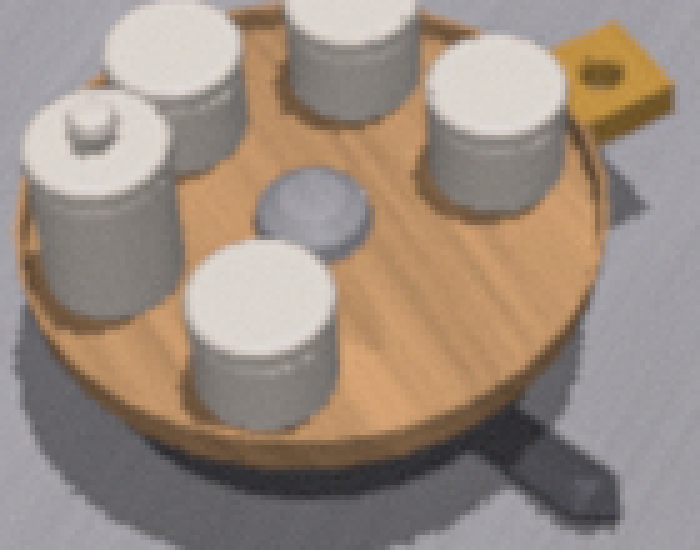

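View pics/s6z.png

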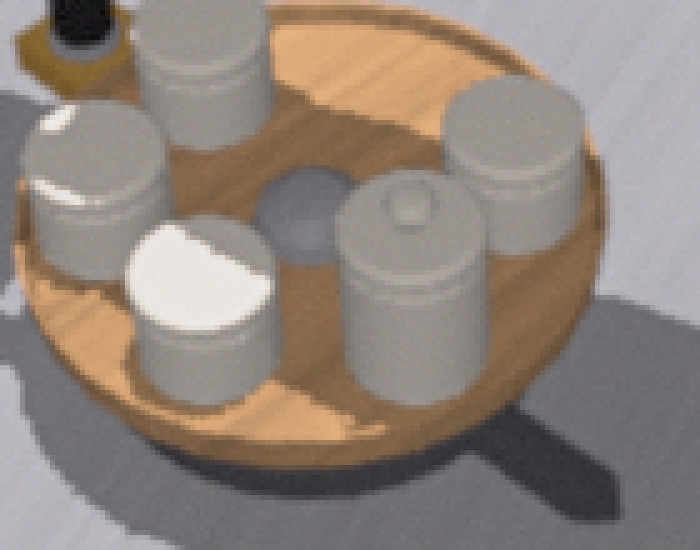

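Run:
```python
from m import *
s=snap('side');t=snap('top')
px=lambda x,y:(x/5-.5+225,y/5-.5+220)
def z(P): return ((proj(s,P)-[225,220]+.5)*5).round(0).tolist()
print('tip proj zoomed',z([[.4293,.128,.01],[.4293,.128,0]]))
C=np.array([.5675,.0933]);
for nm,(x,y),h in (('lid0',(97,143),.124),('lid6',(411,226),.124),('knob0',(92,122),.134),('knob6',(411,198),.134),('hub',(313,212),.066)):
    P=onz(s,*px(x,y),h);v=P[:2]-C;print(nm,P,np.hypot(*v),np.degrees(np.arctan2(v[1],v[0]))%360)
u=.1437
for a in (164,165.5,167): 
    d=np.array([np.cos(np.radians(a)),np.sin(np.radians(a))]); print(a,z([np.r_[C+.144*d,.01],np.r_[C+.1*d,.01]]))
n=np.array([0]);
# platter ellipse from low visible rim side6
```

```text
tip proj zoomed [[623.0, 512.0], [622.0, 528.0]]
lid0 [0.6179 0.1451 0.124 ] 0.07226150425697905 45.79968136238225
lid6 [0.5064 0.1315 0.124 ] 0.0720222844184895 147.99256840877794
knob0 [0.6184 0.1452 0.134 ] 0.07272060509903233 45.55761239509888
knob6 [0.5076 0.1285 0.134 ] 0.06945071087410726 149.52541286647744
hub [0.5664 0.0963 0.066 ] 0.003177897513319607 110.86261702721585
164 [[617.0, 522.0], [523.0, 453.0]]
165.5 [[624.0, 516.0], [528.0, 449.0]]
167 [[631.0, 509.0], [532.0, 444.0]]
```

Run:
```python
from m import *
i=cv2.imread('pics/top0.png')[:,:,::-1]; t=snap('top'); t['img']=np.ascontiguousarray(i)
h=cv2.cvtColor(t['img'],cv2.COLOR_RGB2HSV)
A=np.array([.5675,.0924])
m=((h[:,:,1]<25)&(h[:,:,2]>130)).astype(np.uint8)*255; w=np.zeros_like(m);w[175:280,232:336]=255;m&=w
m=cv2.morphologyEx(m,cv2.MORPH_OPEN,np.ones((3,3)))
cs,_=cv2.findContours(m,cv2.RETR_EXTERNAL,cv2.CHAIN_APPROX_NONE)
for c in cs:
    if cv2.contourArea(c)<150: continue
    (u,v),r=cv2.minEnclosingCircle(c);M=cv2.moments(c);u,v=M['m10']/M['m00'],M['m01']/M['m00']
    for hz in (.124,.101):
        P=onz(t,u,v,hz);d=P[:2]-A;print((round(u,1),round(v,1)),round(r,1),hz,P[:2],np.hypot(*d),np.degrees(np.arctan2(d[1],d[0]))%360)
# pointer mask
x0,y0,x1,y1=255,274,290,300
g=h[y0:y1,x0:x1,2]; pm=(g<85).astype(np.uint8)
for y in range(y1-y0):
    xs=np.nonzero(pm[y])[0]
    if len(xs):
        u=(xs.min()+xs.max())/2+x0;P=onz(t,u,y+y0,.01);d=P[:2]-A;print(y+y0,xs.min()+x0,xs.max()+x0,P[:2],np.hypot(*d).round(4),np.degrees(np.arctan2(d[1],d[0]))%360)
```

```text
(306.8, 247.4) 11.2 0.124 [0.5184 0.0391] 0.07246724051566754 227.38489378630294
(306.8, 247.4) 11.2 0.101 [0.5202 0.0401] 0.0704981986067617 227.88533625165866
(249.3, 233.5) 11.2 0.124 [0.5444 0.1577] 0.0692697065938006 109.47503272531245
(249.3, 233.5) 11.2 0.101 [0.5467 0.161 ] 0.07169680946676162 106.87225750793996
(315.9, 215.1) 11.1 0.124 [0.5851 0.0219] 0.07264861924287065 284.011679732971
(315.9, 215.1) 11.1 0.101 [0.5882 0.0226] 0.07277339179357295 286.4871499937083
(257.5, 197.8) 11.3 0.124 [0.6188 0.1433] 0.07222832087454069 44.76282650213701
(257.5, 197.8) 11.3 0.101 [0.6225 0.1463] 0.07699454134398917 44.41941776458729
(291.7, 193.5) 10.9 0.124 [0.6291 0.0728] 0.06463794888654573 342.3260605941887
(291.7, 193.5) 10.9 0.101 [0.633  0.0745] 0.06790626848032882 344.67689924686
274 268 271 [0.466  0.1259] 0.1069 161.7132822445256
275 267 276 [0.4639 0.1214] 0.1076 164.36287096668562
276 267 277 [0.4617 0.1202] 0.1094 165.27009621607684
277 267 277 [0.4594 0.1202] 0.1116 165.59339104091612
278 266 277 [0.4572 0.1212] 0.114 165.36315506459496
279 266 276 [0.4549 0.1223] 0.1164 165.1426282740417
280 266 276 [0.4527 0.1222] 0.1186 165.44898352809224
281 266 276 [0.4505 0.1221] 0.1207 165.74441446666418
282 265 276 [0.4483 0.1232] 0.1232 165.52839241815204
283 265 275 [0.446  0.1242] 0.1256 165.3208077085759
284 265 275 [0.4438 0.1242] 0.1277 165.60207572885392
285 265 275 [0.4416 0.1241] 0.1299 165.87401813291856
286 266 274 [0.4394 0.124 ] 0.132 166.13707948700042
287 266 274 [0.4371 0.124 ] 0.1341 166.39167728798702
288 267 273 [0.4349 0.1239] 0.1363 166.63820393359967
289 267 271 [0.4327 0.1261] 0.139 165.986456163283
290 268 269 [0.4304 0.1271] 0.1414 165.7943584504437
```

Top-view angles about the axis are 165.5° for the pointer and 44.6° for the tall jar, so 120.9° is needed and about 16.4° remains.

Run:
```python
from arc import *
arc(343.43,[.3,.6,.9]+[1.2]*10+[.9,.9,.6,.2])
```

```text
[0.0, 0.5, -0.4, np.float64(343.7)]
[0.0, 1.0, -0.8, np.float64(344.3)]
[0.0, 1.5, -1.2, np.float64(345.2)]
[0.0, 2.0, -1.6, np.float64(346.4)]
[0.0, 2.0, -1.7, np.float64(347.6)]
[0.0, 1.9, -1.7, np.float64(348.8)]
[0.0, 1.9, -1.7, np.float64(350.0)]
[0.0, 1.9, -1.8, np.float64(351.2)]
[0.0, 1.8, -1.8, np.float64(352.4)]
[0.0, 1.8, -1.9, np.float64(353.6)]
[0.0, 1.7, -1.9, np.float64(354.8)]
[0.0, 1.7, -1.9, np.float64(356.0)]
[0.0, 1.7, -2.0, np.float64(357.2)]
[0.0, 1.2, -1.5, np.float64(358.1)]
[0.0, 1.2, -1.5, np.float64(359.0)]
[0.0, 0.8, -1.0, np.float64(359.6)]
[0.0, 0.3, -0.3, np.float64(359.8)]
```

Emit:
play_rows --deltas '[[[0,0.5,-0.4,0,0,0,10],[0,1.0,-0.8,0,0,0,10],[0,1.5,-1.2,0,0,0,10],[0,2.0,-1.6,0,0,0,10],[0,2.0,-1.7,0,0,0,10],[0,1.9,-1.7,0,0,0,10],[0,1.9,-1.7,0,0,0,10],[0,1.9,-1.8,0,0,0,10],[0,1.8,-1.8,0,0,0,10],[0,1.8,-1.9,0,0,0,10]]]'

```text
time_s: 20.15
ee_pos: [0.69, 0.0795, 0.1469]
eef_rot: [0.874, 1.569, -0.052]
force: [0.2, -1.5, 5.2]
grip_width: 0.0237
```

Emit:
play_rows --deltas '[[[0,1.7,-1.9,0,0,0,10],[0,1.7,-1.9,0,0,0,10],[0,1.7,-2.0,0,0,0,10],[0,1.2,-1.5,0,0,0,10],[0,1.2,-1.5,0,0,0,10],[0,0.8,-1.0,0,0,0,10],[0,0.3,-0.3,0,0,0,10],[0,0,0,0,0,0,10],[0,0,0,0,0,0,10]]]'

```text
time_s: 21.05
ee_pos: [0.6908, 0.0928, 0.1469]
eef_rot: [1.077, 1.57, 0.151]
force: [0.7, 0.4, 5.7]
grip_width: 0.0233
```

Run:
```python
from arc import *
o=ctrl.get_obs();p=o['ee_pos'];print(o['time_s'],p,o['force'],o['moment'],o['grip_width'])
v=p[:2]-C;a=np.degrees(np.arctan2(v[1],v[0]))%360;print(np.hypot(*v),a); u=v/np.hypot(*v);print('Frad',u@o['force'][:2],'Ftan',np.array([-u[1],u[0]])@o['force'][:2])
for n in ('top','side','wrist'): snap(n,n+'7')
i=cv2.imread('pics/side7.png')[220:330,225:365];cv2.imwrite('pics/s7z.png',cv2.resize(i,None,fx=5,fy=5,interpolation=cv2.INTER_NEAREST))
```

```text
21.05 [0.6908 0.0928 0.1469] [0.7492 0.4104 5.6566] [-0.0516 -0.0936  0.0723] 0.023349159865572195
0.12329715291527489 359.77868328429105
Frad 0.7476058441206197 Ftan 0.41326852994931185
```

View pics/s7z.png

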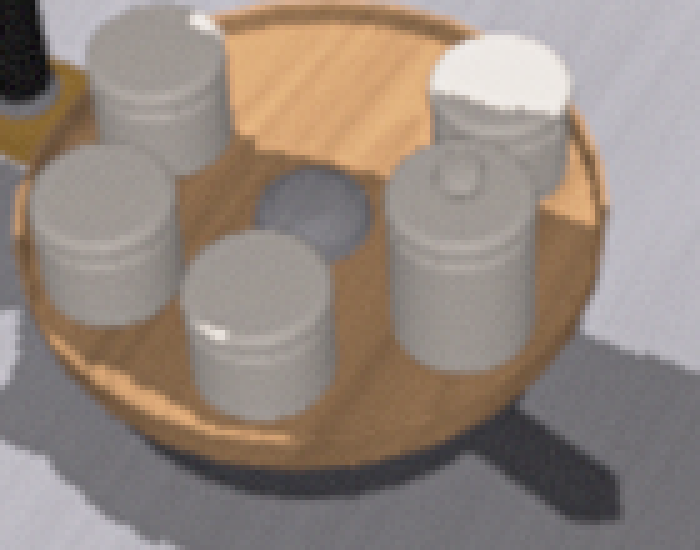

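View pics/wrist7.png

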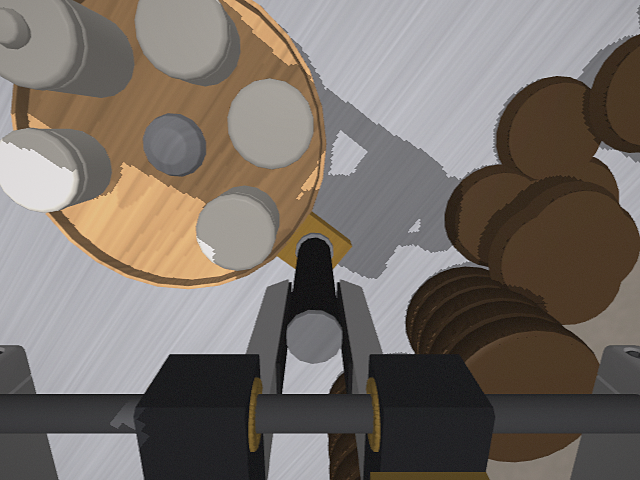

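View pics/side7.png

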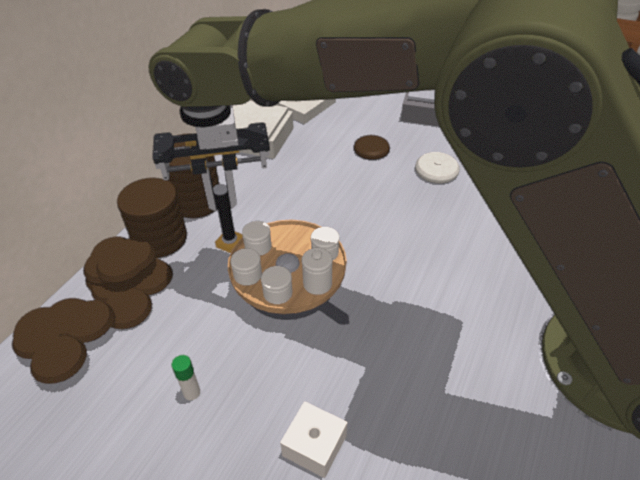

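Run:
```python
from m import *
s=snap('side')
px=lambda x,y:(x/5-.5+225,y/5-.5+220)
ang=lambda P,A:(np.hypot(*(P[:2]-A)).round(4),(np.degrees(np.arctan2(*(P[:2]-A)[::-1]))%360).round(2))
for A in ([.5668,.0942],[.5675,.0924]):
  for nm,(x,y),h in (('lid0',(97,143),.124),('lid6',(411,226),.124),('lid7',(461,199),.124),('knob0',(92,122),.134),('knob6',(411,198),.134),('knob7',(461,171),.134)):
    P=onz(s,*px(x,y),h);print(nm,P[:2],ang(P,np.array(A)))
# rim fit in side7: lower outer rim edge ; sanity project rim circle extremes
a=np.radians(np.arange(0,360,1));A=np.array([.5675,.0924])
Q=(proj(s,np.c_[A[0]+.106*np.cos(a),A[1]+.106*np.sin(a),np.full(360,.066)])-[225,220]+.5)*5
print('rim proj zoom',Q.min(0),Q.max(0))
# ray-plane test: pointer strip side edges at z=.01
for x,y in ((520,400),(612,475),(480,452),(570,518),(620,490),(618,512)): P=onz(s,*px(x,y),.01);print((x,y),P[:2],ang(P,np.array([.5668,.0942])))
```

```text
lid0 [0.6179 0.1451] (np.float64(0.0721), np.float64(44.9))
lid6 [0.5064 0.1315] (np.float64(0.071), np.float64(148.31))
lid7 [0.4973 0.1138] (np.float64(0.0722), np.float64(164.25))
knob0 [0.6184 0.1452] (np.float64(0.0726), np.float64(44.67))
knob6 [0.5076 0.1285] (np.float64(0.0684), np.float64(149.88))
knob7 [0.4986 0.1109] (np.float64(0.0702), np.float64(166.28))
lid0 [0.6179 0.1451] (np.float64(0.0729), np.float64(46.29))
lid6 [0.5064 0.1315] (np.float64(0.0725), np.float64(147.39))
lid7 [0.4973 0.1138] (np.float64(0.0734), np.float64(163.05))
knob0 [0.6184 0.1452] (np.float64(0.0734), np.float64(46.05))
knob6 [0.5076 0.1285] (np.float64(0.0699), np.float64(148.89))
knob7 [0.4986 0.1109] (np.float64(0.0713), np.float64(165.01))
rim proj zoom [15.4699 -2.084 ] [613.787  443.4825]
(520, 400) [0.4827 0.1001] (np.float64(0.0843), np.float64(176.02))
(612, 475) [0.4392 0.1155] (np.float64(0.1294), np.float64(170.53))
(480, 452) [0.4851 0.127 ] (np.float64(0.088), np.float64(158.09))
(570, 518) [0.4445 0.1385] (np.float64(0.1301), np.float64(160.09))
(620, 490) [0.434  0.1201] (np.float64(0.1353), np.float64(168.98))
(618, 512) [0.4307 0.1289] (np.float64(0.1405), np.float64(165.72))
```

The side view puts the tall jar at about 165.3° (lid 164.3°, knob 166.3°) and the pointer at about 165.5°. The collar sits flat on the lug and the push is a steady 5.7 N down. I'll check that it's holding still, then hand in.

Emit:
play_rows --deltas '[[[0,0,0,0,0,0,10],[0,0,0,0,0,0,10],[0,0,0,0,0,0,10],[0,0,0,0,0,0,10]]]'

```text
time_s: 21.65
ee_pos: [0.6908, 0.0928, 0.1469]
eef_rot: [1.058, 1.57, 0.131]
force: [0.0, -0.0, 4.7]
grip_width: 0.0234
```

Run:
```python
from plan import *
o=ctrl.get_obs();print(o['time_s'],o['ee_pos'],o['force'],o['joint_vel'],o['grip_width'])
print(hand_in())
```

```text
21.65 [0.6908 0.0928 0.1469] [ 0.0266 -0.0322  4.72  ] [ 0.0007  0.0011 -0.0012 -0.0011  0.0013 -0.0007] 0.02342299407515761
the job is handed in; nothing more can be done
None
```

I lifted the handle out of the block, seated its pin fully in the eye, and swung the platter about 121° anticlockwise by the handle. I handed in at 21.7 s, still gripping the seated handle with the arm at rest.

**Seating:** the collar touched down at TCP z = 0.1468 m, where 0.147 m was expected. It was still resting on the eye at the end with about 5 N of downward push.

**Alignment:** in the last side view the tall jar stood at about 165.3° around the axis and the pointer at about 165.5°. That jar figure averages two readings that disagree by about 2° (lid 164.3°, knob 166.3°), after I corrected the side camera for about 2 mm of offset. The arm hid the platter in the top view, so I could not check the final position there.

**Other things:** the last side view shows all five jars standing on the platter. The cakes and glue stick showed no sign of having moved, and no unexpected forces appeared in the readings I took.

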